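Empty the glue tray and hold it flush on the tilt stand

ROBOT

A 6-joint arm with a two-finger parallel gripper is mounted at the origin on a cart in front of the work surface, level with it; the furniture and walls round the work are solid. World frame = base frame: x ahead of the robot, y to its left, z up, the work surface at z = 0. Lengths are in m, angles in rad, forces in N, time in s.
With the tool pointing down it reaches from about 0.4 to 0.825 m from the base axis. Payload 7 kg.
Tool frame: the origin (TCP) lies on the centre line of the jaws, within the pads' length; the fingertips stand tip_reach ahead of it and the grasp point (between the pads) is the TCP (tip_reach is the distance from the TCP to the fingertips, in m); z points along the fingers, y is the line along which they close (so a half turn about z gives the same grasp; the last joint's range is limited). The gripper opens to 88 mm and grips with 3 to 60 N. Pads are 19 mm wide; open, the fingers measure 130 mm over their backs; the gripper's body (78 mm by 193 mm) begins 47 mm behind the grasp point.
Start: joints at [1.467, 0.359, 0.012, 0, -1.224, -0.288], TCP at [0.258, 0.624, 0.246] pointing down, gripper open.
Joint ranges: [-3.07, 3.07], [-1.43, 2.12], [-1.02, 1.25], [-3.03, 1.67], [-3.05, -0], [-3.03, 3.03]. Speed limits (rad/s): [2.39, 2.39, 3.01, 3.14, 3.14, 3.14].

INTERFACE

Orientations are given as [roll, pitch, yaw] about the fixed x, y, z axes, in that order (R = Rz(yaw) Ry(pitch) Rx(roll)).
In Python, from station import get_state, grab_frame, calibration, job_done, find_in, mark_of, tip_reach gives the robot as it stands.
- The arm moves only by the shell command python3 -m handwheel 'ROWS' [OPENING] [FORCE]. ROWS is JSON, a list of rows, each an object with "delta_pos": the shift along the world's x, y, z in units of 30 mm (1.0 is 30 mm), a list of three; "dr": the turn, a rotation vector about the world's x, y, z in degrees, a list of three. In form: [{"delta_pos": [tx, ty, tz], "dr": [rx, ry, rz]}, ...]. A call has 1 to 10 rows; each row shifts and turns the commanded pose from where the row before left it; what a row does not reach is not made up. A row lasts 1/10 s, in which the tool goes at most 50 mm and 8.59 degrees, less where a joint would pass 70% of its speed; a pose out of reach is approached as far as the arm can. A call is refused whole if a number of a shift passes 1 or a number of a turn 8.59, either way. A call with a gripper value outside its range is refused whole. OPENING is the closure, from -1 (fully open) to 1 (shut), set as the call begins (- or left out, the last holds). The fingers move at their own pace and stop on an object; FORCE is the grip in N (left out, the last holds). Time passes only in rows, so rows that do not move let the fingers close. It gives the time, the measured TCP pose, the force, the opening and the grip force at its end, in the units of the state.
- get_state(): the state, without advancing time (a new reading comes with each control period).
- grab_frame(name): name is "side" or "top"; returns the picture (420x560x3 uint8, red, green, blue); there is no depth.
- calibration(name): a dict with "fx", "fy", "cx", "cy" (pixels), "k1" (the pictures are not rectified: a ray, as slopes to the right and down, at radius r is drawn at 1 + k1 r^2 times it, then the intrinsics apply), "extrinsics" (4x4, takes a point from world to camera coordinates). Camera axes: x right, y down, z forward; pixel columns grow to the right and rows downward; lengths in m; the calibration is good to about 2 mm. A picture is of the moment at which its call begins. calibration takes no time and is no camera call.
- job_done(): hands the job in; it is judged then, once.
Trained networks look in the newest picture that a camera, given by its name, has taken for a name from the list of things; names that differ only in an ending like _2 or _b are one class to them, and where a whole thing is asked for, a point or a joint stands for the part that bears it (a point fixed in the world has none). Each returns a list of dicts, best first, with "conf" (0 to 1); they miss things now and then, are a little off and sometimes report something else, mostly with a low value. They report only what shows in the picture. A call takes as long as a camera call. They do not tell look-alikes from the thing itself.
- find_in(camera, query): "location" ([column, row] in pixels, amid what is visible of it).
- mark_of(camera, query): "location" ([column, row] in pixels: a listed point, or the origin of a listed thing).
The state is a dict: "t": time; "q": joint angles; "qd": joint speeds; "joint_efforts": joint torques, N m; "eef_pos": TCP position; "ee_rot": TCP orientation; "force": force on the tool from outside, world axes, zero at the start; "moment": the same for the moment, N m; "width": finger opening in m; "gripper_force": force on a finger pad.
Only numpy, scipy, OpenCV 4.12 (cv2) and the standard library are available. Lean on these libraries where they do the work, as an engineer would, in place of code of your own. Each camera call takes 0.05 s, during which the arm holds its last target. There are 200 camera calls.

TASK

Take the wooden glue tray by its grip bar and tip the two wooden shims lying in it into the black tub, without taking hold of them. Then tilt the empty tray to match the sloping face of the tilt stand, feeling for the slope, press its flat underside flush on the face so that all four spring pins are pushed in, and finish while still gripping it and holding it pressed there; leave the other things on the bench where they are.

Things in the scene. Friction and masses are not known exactly. Their poses are not given: they have to be found in the camera images.
- glue_tray_grip (a point): Centre of the dark grip bar of the wooden glue tray. The bar stands over the middle of the tray on a narrow post: 84 mm long along the tray's x, 22 mm thick in y, 30 mm high; its centre (this point) is 62 mm above the tray's underside, its lower edge 39 mm above the board. Axes as the tray's.
- glue_tray: The glue tray, level on the bench at the start; origin at the centre of its flat underside, z up. Board 120 (x) x 96 (y) x 8 mm, whole tray about 0.3 kg. Rims 10 mm high along both sides (+-y) and the +x end; the -x end is open and faces the robot (turned up to 0.4 rad).
- shim_a_mid (a point): Centre of a loose pine shim, 22 x 45 x 6 mm, 12 g, lying flat in the tray beside the post of the grip, on the tray's +y side, long way along the tray's x. It begins to slide down the board at a slope of 26 to 36 degrees.
- shim_b_mid (a point): Centre of the second, equal shim, on the tray's -y side.
- tub: Open black plastic tub, fixed, 133 (x) x 180 (y) mm outside at the rim, 66 mm high, floor 8 mm up, inner mouth about 105 x 140 mm; origin at the centre of its underside. It stands to the left or right of the tray.
- stand: Tilt stand, fixed, on the other side of the tray; origin at the centre of its underside, base 160 (x) x 150 (y) mm. Its flat aluminium face, 140 mm (uphill) x 120 mm wide, rises from a hinge at the robot's side towards the stand's +x, away from the robot (stand turned up to 0.35 rad).
- stand_hinge (a point): Middle of the face's lower edge, on its surface: 70 mm towards -x from the stand's middle, 60 mm above the bench; axes are the stand's, not the face's. The slope lies between 0.2 and 0.5 rad, differs every time and is not given: feel for it or look. It is locked and does not give when pushed. The strip up the middle between the pins is bare.
- pin_low_left (a joint): The lower left (+y of the stand) spring pin of the stand's face, 10 mm in diameter, 30 mm up the slope from the hinge and 30 mm from its middle line: 0 m standing 6 mm proud of the face, 0.006 m pushed in level with the face. It takes 0.8 N to start and 2.0 N fully in.
- pin_low_right (a joint): The lower right (-y of the stand) spring pin of the stand's face, 10 mm in diameter, 30 mm up the slope from the hinge and 30 mm from its middle line: 0 m standing 6 mm proud of the face, 0.006 m pushed in level with the face. It takes 0.8 N to start and 2.0 N fully in.
- pin_high_left (a joint): The upper left (+y of the stand) spring pin of the stand's face, 10 mm in diameter, 110 mm up the slope from the hinge and 30 mm from its middle line: 0 m standing 6 mm proud of the face, 0.006 m pushed in level with the face. It takes 0.8 N to start and 2.0 N fully in.
- pin_high_right (a joint): The upper right (-y of the stand) spring pin of the stand's face, 10 mm in diameter, 110 mm up the slope from the hinge and 30 mm from its middle line: 0 m standing 6 mm proud of the face, 0.006 m pushed in level with the face. It takes 0.8 N to start and 2.0 N fully in.
- cement_jar_mid (a point): Bystander: brown jar with black cap, 66 mm wide, 88 tall; its centre.
- spool_mid (a point): Bystander: spool of thread, 43 mm wide, 54 tall; its centre.
- dropper_mid (a point): Bystander: small dropper bottle, 34 mm wide, 102 tall; its centre.
- pincers_mid (a point): Bystander: steel pincers lying flat, 192 mm long; its centre.
- heel_mid (a point): Bystander: black rubber heel lying flat, 71x68x9 mm; its centre.
Mind the look-alikes: they are no part of the job. What is shaped like the part that bears shim_b_mid but purple is not meant.

How it is judged:
By the outcome, as a careful person would: the job done as asked, in the order asked, and still so for the second after the job is handed in, while the arm keeps its last pose, push and grip.
It also fails if it takes over 67 s, if anything falls off the work surface, if the arm or the gripper's body presses on something with over 40 N, if the wrist force passes 120 N, or if a joint passes its speed limit or range.

## Working session

There is one attempt and no reset: what is moved stays moved. The work goes in short steps, Python scripts to look and compute and a shell command to move; the robot and the scene stay as the last step left them, time stands still between calls to the robot, and variables do not carry over. Pictures are saved under pics/ and viewed, at most 10 in all, crops included, and the job is handed in when it is done.

```bash
mkdir -p pics; cat > h.py <<'E'
import numpy as np, cv2
from station import *
from scipy.spatial.transform import Rotation as R
def ray(cam,px):
    c=calibration(cam);E=np.array(c["extrinsics"])
    d=np.array([(px[0]-c["cx"])/c["fx"],(px[1]-c["cy"])/c["fy"]]);u=d.copy()
    for _ in range(20): u=d/(1+c["k1"]*(u@u))
    Rm=E[:3,:3];o=-Rm.T@E[:3,3];v=Rm.T@np.array([u[0],u[1],1]);return o,v/np.linalg.norm(v)
def atz(cam,px,z):
    o,v=ray(cam,px);return o+v*(z-o[2])/v[2]
def tri(p1,p2,c1="side",c2="top"):
    o1,v1=ray(c1,p1);o2,v2=ray(c2,p2)
    s=np.linalg.lstsq(np.c_[v1,-v2],o2-o1,rcond=None)[0]
    a=o1+v1*s[0];b=o2+v2*s[1];return (a+b)/2,np.linalg.norm(a-b)
def proj(cam,p):
    c=calibration(cam);E=np.array(c["extrinsics"]);q=E[:3,:3]@np.asarray(p)+E[:3,3];u=q[:2]/q[2];u=u*(1+c["k1"]*(u@u))
    return np.array([c["fx"]*u[0]+c["cx"],c["fy"]*u[1]+c["cy"]])
def save(cam,name):
    im=grab_frame(cam);cv2.imwrite(f"pics/{name}.png",im[:,:,::-1]);return im
E
python3 - <<'E'
from h import *
print(tip_reach if not callable(tip_reach) else tip_reach())
a=save("side","s0");b=save("top","t0")
cv2.imwrite("pics/both.png",cv2.resize(np.vstack([a,b])[:,:,::-1],None,fx=.71,fy=.71)) 
for n in ["glue_tray_grip","glue_tray","shim_a_mid","shim_b_mid","tub","stand","stand_hinge","pin_low_left","pin_low_right","pin_high_left","pin_high_right","cement_jar_mid"]:
    for c in ("side","top"):
        print(n,c,[(np.round(d["location"],1).tolist(),round(d["conf"],2)) for d in mark_of(c,n)][:4])
print(get_state())
E
```

```text
0.019
glue_tray_grip side [([301.9, 215.7], 0.98)]
glue_tray_grip top [([275.4, 239.8], 0.81)]
glue_tray side [([301.0, 239.7], 0.6)]
glue_tray top [([278.6, 241.2], 0.69), ([275.3, 239.1], 0.16)]
shim_a_mid side [([296.0, 236.5], 0.52)]
shim_a_mid top [([268.5, 235.9], 0.71)]
shim_b_mid side [([240.7, 216.6], 0.31)]
shim_b_mid top [([323.5, 237.1], 0.65), ([289.1, 239.7], 0.55)]
tub side [([287.3, 309.5], 0.77)]
tub top [([165.4, 242.2], 0.58)]
stand side [([322.9, 186.1], 0.58)]
stand top [([391.8, 247.1], 0.91)]
stand_hinge side [([340.9, 169.2], 0.89), ([240.2, 217.6], 0.71)]
stand_hinge top [([406.1, 271.3], 0.66), ([278.7, 243.2], 0.55)]Traceback (most recent call last):
  File "<stdin>", line 7, in <module>
ValueError: it knows: cement_jar_mid, dropper_mid, glue_tray, glue_tray_grip, heel_mid, pincers_mid, shim_a_mid, shim_b_mid, spool_mid, stand, stand_hinge, tub
```

View pics/s0.png

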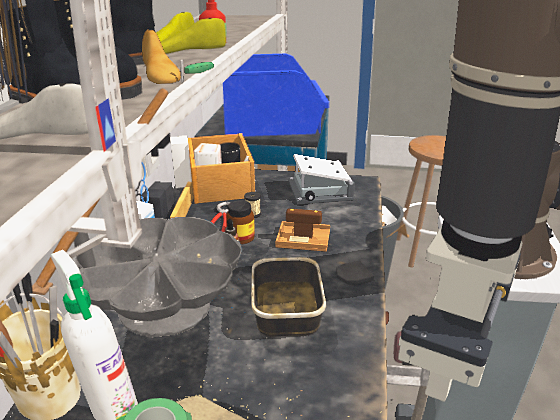

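View pics/t0.png

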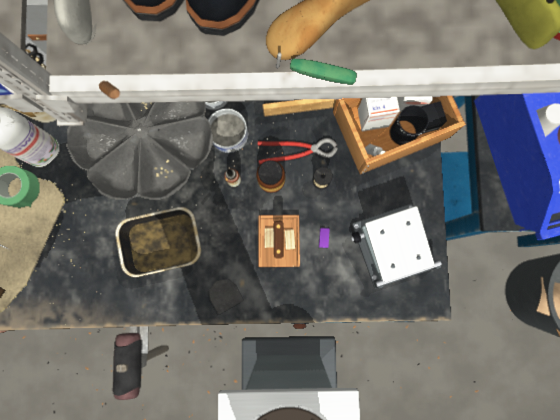

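The side view shows the tray at (302,235) with its bar at (302,216), the tub at (288,295) and the stand at (322,178). In the top view the tray is at (279,241), the tub at (158,242) and the stand at (396,245). 

Candidates for a shim in the top view are (268,236) and (289,240), both pine and lying in the tray, and (323,237), which is purple, lies on the bench and is a decoy. Only the bar at (278,240) could be the grip. A close crop should confirm this.

```bash
python3 - <<'E'
from h import *
t=cv2.imread("pics/t0.png");s=cv2.imread("pics/s0.png")
a=cv2.resize(t[195:295,250:450],None,fx=4,fy=4,interpolation=cv2.INTER_CUBIC)
b=cv2.resize(s[150:200,280:380],None,fx=4,fy=4,interpolation=cv2.INTER_CUBIC)
c=cv2.resize(s[200:250,260:360],None,fx=4,fy=4,interpolation=cv2.INTER_CUBIC)
cv2.imwrite("pics/c0.png",np.vstack([a,np.hstack([b,c])]))
print("grip",tri([301.9,215.7],[275.4,239.8]), atz("top",[275.4,239.8],.062))
print("tray",tri([301,239.7],[278.6,241.2]), atz("top",[278.6,241.2],0),atz("side",[301,239.7],0))
for p in ([268.5,235.9],[289.1,239.7]): print("shim",atz("top",p,.011))
print("tub",tri([287.3,309.5],[165.4,242.2]),atz("top",[165.4,242.2],0))
print("tub rim ",[atz("top",p,.066).round(3) for p in ([118,242],[200,238],[158,208],[158,276])])
print("stand",tri([322.9,186.1],[391.8,247.1]),atz("top",[391.8,247.1],0))
print("hinge",tri([340.9,169.2],[406.1,271.3]),atz("top",[406.1,271.3],.06))
s=get_state();print({k:np.round(v,3).tolist() for k,v in s.items()})
for c in("side","top"):
  cc=calibration(c);E=np.array(cc["extrinsics"]);print(c,(-E[:3,:3].T@E[:3,3]).round(3),cc["fx"])
E
```

```text
grip (array([0.49125033, 0.02165229, 0.06625416]), np.float64(0.00691331296519969)) [0.48807316 0.02150329 0.062     ]
tray (array([ 0.49264503,  0.01586377, -0.00267482]), np.float64(0.007667354287232283)) [0.48864711 0.01553416 0.        ] [0.496024   0.02006377 0.        ]
shim [0.50090903 0.03889304 0.011     ]
shim [ 0.49100192 -0.00943307  0.011     ]
tub (array([0.49125761, 0.28352387, 0.00180921]), np.float64(0.0008244454460603101)) [0.4917871  0.28401157 0.        ]
tub rim  [array([0.49 , 0.373, 0.066]), array([0.495, 0.19 , 0.066]), array([0.565, 0.285, 0.066]), array([0.413, 0.283, 0.066])]
stand (array([ 0.4675587 , -0.24776844,  0.01681681]), np.float64(0.0026941800618573114)) [ 0.46968111 -0.2512268   0.        ]
hinge (array([ 0.41570578, -0.26657954,  0.06389473]), np.float64(0.005831546671854676)) [ 0.41278145 -0.26759566  0.06      ]
{'t': 0.8, 'q': [1.467, 0.359, 0.012, 0.0, -1.224, -0.288], 'qd': [0.002, -0.001, -0.0, 0.0, 0.001, -0.0], 'joint_efforts': [0.0, -58.228, 29.329, 7.002, 0.013, -0.0], 'eef_pos': [0.258, 0.624, 0.246], 'ee_rot': [-3.142, -0.0, -0.392], 'force': [0.366, 0.012, 0.244], 'moment': [0.015, -0.045, -0.024], 'gripper_force': 0.0, 'width': 0.088}
side [0.382 1.044 0.634] 506.45483525711205
top [ 0.416 -0.007  1.171] 493.2265218796025
```

View pics/c0.png

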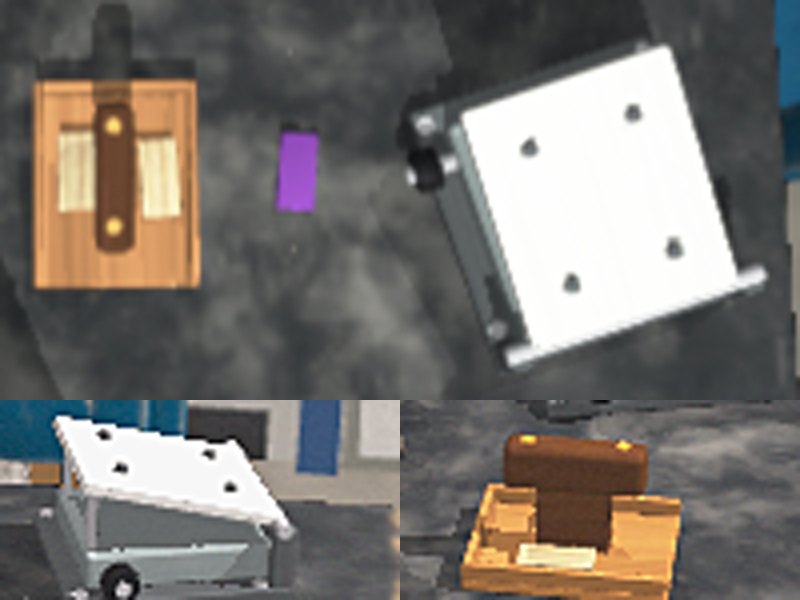

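The crop shows two pale shims in the tray on either side of the dark bar, the purple look-alike outside it, and all four pins on the stand's face. That gives pin positions and the tray's yaw.

```bash
python3 - <<'E'
from h import *
P={}
for n,s,t in [("hl",(310,166.75),(382.5,231.75)),("hr",(305.75,158.5),(408.25,223.25)),("ll",(337.5,171.75),(393,265.75)),("lr",(332.5,163.25),(418.75,257))]:
    P[n],e=tri(s,t);print(n,P[n].round(4),round(e,4))
u=(P["hl"]+P["hr"]-P["ll"]-P["lr"])/2;w=(P["hl"]-P["hr"]+P["ll"]-P["lr"])/2
print("up",np.linalg.norm(u),"wid",np.linalg.norm(w),"yaw",np.arctan2(u[1],u[0]),np.arctan2(-w[0],w[1]),"slope",np.arctan2(u[2],np.hypot(*u[:2])),"ctr",np.mean(list(P.values()),0))
g=lambda x,y,z:atz("top",(250+x/4,195+y/4),z)
a=g(113,125,.077);b=g(113,225,.077);print("bar",a,b,(a+b)/2)
print("rim/bd corners",[g(*p).round(3) for p in ((33,290,.016),(200,288,.016),(35,80,.018),(198,82,.018))])
E
```

```text
hl [ 0.5002 -0.2141  0.0884] 0.0014
hr [ 0.5179 -0.271   0.0881] 0.0016
ll [ 0.4261 -0.2376  0.0682] 0.0014
lr [ 0.4439 -0.295   0.0684] 0.0005
up 0.0802808267425074 wid 0.05985815747130793 yaw 0.31000083063153705 0.30209467411455576 slope 0.2514792250491792 ctr [ 0.47203971 -0.25442542  0.07826479]
bar [0.51713538 0.01426607 0.077     ] [0.46165038 0.01524648 0.077     ] [0.48939288 0.01475628 0.077     ]
rim/bd corners [array([0.427, 0.064, 0.016]), array([ 0.427, -0.033,  0.016]), array([0.55 , 0.061, 0.018]), array([ 0.547, -0.035,  0.018])]
```

```bash

python3 -m handwheel '[{"delta_pos":[0.3,-0.8,0],"dr":[0,0,0.85]},{"delta_pos":[0.3,-0.8,0],"dr":[0,0,0.85]},{"delta_pos":[0.3,-0.8,0],"dr":[0,0,0.85]},{"delta_pos":[0.3,-0.8,0],"dr":[0,0,0.85]},{"delta_pos":[0.3,-0.8,0],"dr":[0,0,0.85]},{"delta_pos":[0.3,-0.8,0],"dr":[0,0,0.85]},{"delta_pos":[0.3,-0.8,0],"dr":[0,0,0.85]},{"delta_pos":[0.3,-0.8,0],"dr":[0,0,0.85]},{"delta_pos":[0.3,-0.8,0],"dr":[0,0,0.85]},{"delta_pos":[0.3,-0.8,0],"dr":[0,0,0.85]}]' -1 50
python3 -m handwheel '[{"delta_pos":[0.3,-0.8,0],"dr":[0,0,0.85]},{"delta_pos":[0.3,-0.8,0],"dr":[0,0,0.85]},{"delta_pos":[0.3,-0.8,0],"dr":[0,0,0.85]},{"delta_pos":[0.3,-0.8,0],"dr":[0,0,0.85]},{"delta_pos":[0.3,-0.8,0],"dr":[0,0,0.85]},{"delta_pos":[0.3,-0.8,0],"dr":[0,0,0.85]},{"delta_pos":[0.3,-0.8,0],"dr":[0,0,0.85]},{"delta_pos":[0.3,-0.8,0],"dr":[0,0,0.85]},{"delta_pos":[0.3,-0.8,0],"dr":[0,0,0.85]},{"delta_pos":[0.3,-0.8,0],"dr":[0,0,0.85]}]'
python3 -m handwheel '[{"delta_pos":[0.3,-0.8,0],"dr":[0,0,0.85]},{"delta_pos":[0.3,-0.8,0],"dr":[0,0,0.85]},{"delta_pos":[0.3,-0.8,0],"dr":[0,0,0.85]},{"delta_pos":[0.3,-0.8,0],"dr":[0,0,0.85]},{"delta_pos":[0.3,-0.8,0],"dr":[0,0,0.85]},{"delta_pos":[0,0,0],"dr":[0,0,0]},{"delta_pos":[0,0,0],"dr":[0,0,0]}]'
```

```text
t: 1.8
eef_pos: [0.348, 0.3828, 0.2458]
ee_rot: [-3.141, -0.0, -0.243]
force: [1.1, -0.4, -1.0]
width: 0.0875
gripper_force: 0.0
t: 2.8
eef_pos: [0.438, 0.1428, 0.2459]
ee_rot: [-3.141, -0.001, -0.094]
force: [0.2, -0.1, 0.3]
width: 0.0875
gripper_force: 0.0
t: 3.5
eef_pos: [0.4828, 0.0234, 0.2456]
ee_rot: [-3.141, -0.0, -0.023]
force: [-0.3, -0.7, -0.6]
width: 0.0879
gripper_force: 0.0
```

```bash

python3 -m handwheel '[{"delta_pos":[0.1,-0.14,-0.6],"dr":[0,0,0]},{"delta_pos":[0.1,-0.14,-0.6],"dr":[0,0,0]},{"delta_pos":[0,0,-0.8],"dr":[0,0,0]},{"delta_pos":[0,0,-0.8],"dr":[0,0,0]},{"delta_pos":[0,0,-0.8],"dr":[0,0,0]},{"delta_pos":[0,0,-0.8],"dr":[0,0,0]},{"delta_pos":[0,0,-0.6],"dr":[0,0,0]},{"delta_pos":[0,0,-0.6],"dr":[0,0,0]},{"delta_pos":[0,0,-0.45],"dr":[0,0,0]},{"delta_pos":[0,0,0],"dr":[0,0,0]}]'
python3 - <<'E'
from h import *
a=save("side","s1");b=save("top","t1")
cv2.imwrite("pics/c1.png",np.hstack([cv2.resize(a[170:270,240:340,::-1],None,fx=4,fy=4,interpolation=2),cv2.resize(b[190:290,230:330,::-1],None,fx=4,fy=4,interpolation=2)]))
print(get_state()["force"],get_state()["eef_pos"])
E
```

```text
t: 4.5
eef_pos: [0.4875, 0.0158, 0.0626]
ee_rot: [3.14, 0.003, -0.02]
force: [-0.5, -0.2, -0.3]
width: 0.0877
gripper_force: 0.0
[ 1.03584021 -1.04058406  0.30045545] [0.48883941 0.01603747 0.06438183]
```

View pics/c1.png

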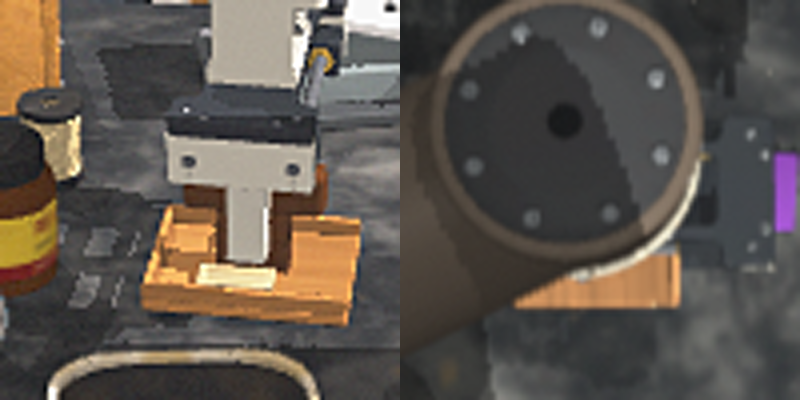

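The side crop shows the fingers (248,225) astride the bar near its middle, with the shim lying at (237,275). Closing and lifting now.

```bash

python3 -m handwheel '[{"delta_pos":[0,0,0],"dr":[0,0,0]},{"delta_pos":[0,0,0],"dr":[0,0,0]},{"delta_pos":[0,0,0],"dr":[0,0,0]},{"delta_pos":[0,0,0],"dr":[0,0,0]},{"delta_pos":[0,0,0],"dr":[0,0,0]},{"delta_pos":[0,0,0],"dr":[0,0,0]},{"delta_pos":[0,0,0],"dr":[0,0,0]},{"delta_pos":[0,0,0],"dr":[0,0,0]}]' 1 50
python3 -m handwheel '[{"delta_pos":[0,0,0.1],"dr":[0,0,0]},{"delta_pos":[0,0,0.2],"dr":[0,0,0]},{"delta_pos":[0,0,0.3],"dr":[0,0,0]},{"delta_pos":[0,0,0.4],"dr":[0,0,0]},{"delta_pos":[0,0,0.5],"dr":[0,0,0]},{"delta_pos":[0,0,0.5],"dr":[0,0,0]},{"delta_pos":[0,0,0.5],"dr":[0,0,0]},{"delta_pos":[0,0,0.5],"dr":[0,0,0]},{"delta_pos":[0,0,0.5],"dr":[0,0,0]},{"delta_pos":[0,0,0.5],"dr":[0,0,0]}]'
python3 -m handwheel '[{"delta_pos":[0,0,0.4],"dr":[0,0,0]},{"delta_pos":[0,0,0.2],"dr":[0,0,0]},{"delta_pos":[0,0.1,0],"dr":[0,0,0]},{"delta_pos":[0,0.2,0],"dr":[0,0,0]},{"delta_pos":[0,0.3,0],"dr":[0,0,0]},{"delta_pos":[0,0.4,0],"dr":[0,0,0]},{"delta_pos":[0,0.5,0],"dr":[0,0,0]},{"delta_pos":[0.1,0.5,0],"dr":[0,0,0]},{"delta_pos":[0.1,0.5,0],"dr":[0,0,0]},{"delta_pos":[0.1,0.5,0],"dr":[0,0,0]}]'
```

```text
t: 5.4
eef_pos: [0.4887, 0.0154, 0.064]
ee_rot: [3.142, 0.0, -0.021]
force: [0.3, -0.7, -0.2]
width: 0.029
gripper_force: 0.0
t: 6.4
eef_pos: [0.4884, 0.0153, 0.1853]
ee_rot: [-3.141, -0.0, -0.021]
force: [0.3, 0.3, -3.0]
width: 0.0218
gripper_force: 49.9
t: 7.4
eef_pos: [0.4981, 0.1071, 0.202]
ee_rot: [3.142, -0.0, -0.02]
force: [0.9, 0.6, -2.6]
width: 0.0217
gripper_force: 49.9
```

```bash

python3 -m handwheel '[{"delta_pos":[0.1,0.5,0],"dr":[0,0,0]},{"delta_pos":[0.1,0.5,0],"dr":[0,0,0]},{"delta_pos":[0.1,0.5,0],"dr":[0,0,0]},{"delta_pos":[0.1,0.5,0],"dr":[0,0,0]},{"delta_pos":[0.1,0.5,0],"dr":[0,0,0]},{"delta_pos":[0.1,0.5,0],"dr":[0,0,0]},{"delta_pos":[0,0.5,0],"dr":[0,0,0]},{"delta_pos":[0,0.5,0],"dr":[0,0,0]},{"delta_pos":[0,0.5,0],"dr":[0,0,0]},{"delta_pos":[0,0.5,0],"dr":[0,0,0]}]'
python3 -m handwheel '[{"delta_pos":[0,0.4,0],"dr":[0,0,0]},{"delta_pos":[0,0.3,0],"dr":[0,0,0]},{"delta_pos":[0,0.2,-0.1],"dr":[0,0,0]},{"delta_pos":[0,0,-0.2],"dr":[0,0,0]},{"delta_pos":[0,0,-0.2],"dr":[0,0,0]},{"delta_pos":[0,0,-0.1],"dr":[0,0,0]},{"delta_pos":[0,0,0],"dr":[0,0,0]}]'
python3 - <<'E'
from h import *
a=save("side","s2");b=save("top","t2")
cv2.imwrite("pics/c2.png",np.hstack([cv2.resize(a[180:340,200:360,::-1],None,fx=2.5,fy=2.5,interpolation=2),cv2.resize(b[160:320,80:240,::-1],None,fx=2.5,fy=2.5,interpolation=2)]))
E
```

```text
t: 8.4
eef_pos: [0.5156, 0.2567, 0.2021]
ee_rot: [-3.142, -0.0, -0.021]
force: [0.4, 0.3, -2.6]
width: 0.0215
gripper_force: 49.9
t: 9.1
eef_pos: [0.5155, 0.2817, 0.1833]
ee_rot: [3.141, 0.001, -0.021]
force: [-1.1, 0.3, -3.7]
width: 0.0218
gripper_force: 49.9
```

View pics/c2.png

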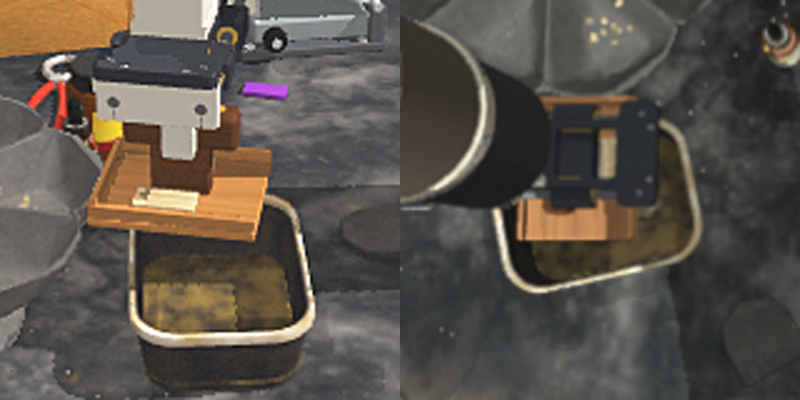

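The crop shows the tray level over the tub mouth with the shims still in it, and the petal bowl close by on the +x side. I'll check the bowl's rim before tilting.

```bash
python3 - <<'E'
from h import *
print(tri([241,252],[135,198]), tri([241,252],[105,195]),tri([241,252],[160,195]),tri([241,245],[190,180]))
E
```

```text
(array([0.57311601, 0.31175741, 0.14581132]), np.float64(0.006547760192020604)) (array([0.5678992 , 0.36042162, 0.17927147]), np.float64(0.02108033269225164)) (array([0.58386297, 0.26748842, 0.11618487]), np.float64(0.005329389999817299)) (array([0.60934381, 0.2058886 , 0.09337437]), np.float64(0.026204509392712395))
```

```bash

python3 -m handwheel '[{"delta_pos":[0,0,0.2],"dr":[0,0,0]},{"delta_pos":[0,0,0.3],"dr":[0,0,0]},{"delta_pos":[0,0,0.3],"dr":[0,-2,0]},{"delta_pos":[0,0,0.1],"dr":[0,-3,0]},{"delta_pos":[0,0,0],"dr":[0,-4,0]},{"delta_pos":[0,0,0],"dr":[0,-4,0]},{"delta_pos":[0,0,0],"dr":[0,-4,0]},{"delta_pos":[0,0,0],"dr":[0,-3,0]},{"delta_pos":[0,0,0],"dr":[0,-2,0]},{"delta_pos":[0,0,0],"dr":[0,-1.5,0]}]'
python3 -m handwheel '[{"delta_pos":[0,0,0],"dr":[0,-1.5,0]},{"delta_pos":[0,0,0],"dr":[0,-1.5,0]},{"delta_pos":[0,0,0],"dr":[0,-1.5,0]},{"delta_pos":[0,0,0],"dr":[0,-1.5,0]},{"delta_pos":[0,0,0],"dr":[0,-1.5,0]},{"delta_pos":[0,0,0],"dr":[0,-1.5,0]},{"delta_pos":[0,0,0],"dr":[0,-1.5,0]},{"delta_pos":[0,0,0],"dr":[0,-1.5,0]},{"delta_pos":[0,0,0],"dr":[0,-1.5,0]},{"delta_pos":[0,0,0],"dr":[0,-1.5,0]}]'
python3 -m handwheel '[{"delta_pos":[0,0,0],"dr":[0,-2,0]},{"delta_pos":[0,0,0],"dr":[0,-2,0]},{"delta_pos":[0,0,0],"dr":[0,-2,0]},{"delta_pos":[0,0,0],"dr":[0,-2,0]},{"delta_pos":[0,0,0],"dr":[0,-2,0]},{"delta_pos":[0,0,0],"dr":[0,0,0]},{"delta_pos":[0,0,0],"dr":[0,0,0]},{"delta_pos":[0,0,0],"dr":[0,0,0]}]'
python3 - <<'E'
from h import *
a=save("side","s3");b=save("top","t3")
cv2.imwrite("pics/c3.png",np.hstack([cv2.resize(a[180:340,200:360,::-1],None,fx=2.5,fy=2.5,interpolation=2),cv2.resize(b[160:320,80:240,::-1],None,fx=2.5,fy=2.5,interpolation=2)]))
E
```

```text
t: 10.2
eef_pos: [0.5155, 0.2826, 0.2123]
ee_rot: [-3.131, -0.413, -0.023]
force: [0.2, -0.7, -2.6]
width: 0.0216
gripper_force: 49.9
t: 11.2
eef_pos: [0.5201, 0.2867, 0.2173]
ee_rot: [-3.127, -0.67, -0.028]
force: [0.7, -0.3, -3.0]
width: 0.0218
gripper_force: 49.9
t: 12.0
eef_pos: [0.5266, 0.306, 0.2433]
ee_rot: [3.128, -0.802, -0.031]
force: [0.1, -0.8, -2.6]
width: 0.0213
gripper_force: 49.9
```

View pics/c3.png

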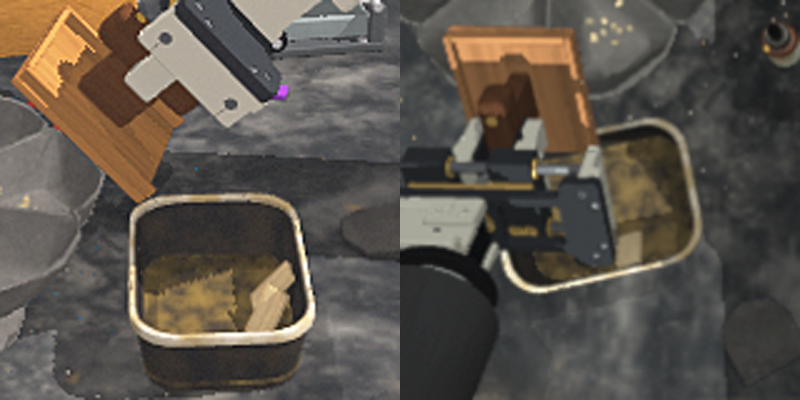

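Both shims are in the tub, at (270,283) and (266,310) in the crop, and the tray is empty. Next I move to the stand, setting the tilt to about 14.4° and the yaw to 17.5°.

```bash

python3 -m handwheel '[{"delta_pos":[-0.1,-0.4,0.1],"dr":[0,4,0]},{"delta_pos":[-0.1,-0.6,0],"dr":[0,4,0]},{"delta_pos":[-0.1,-0.76,0],"dr":[0,4,0]},{"delta_pos":[-0.1,-0.76,0],"dr":[0,4,0]},{"delta_pos":[-0.1,-0.76,0],"dr":[0,4,0]},{"delta_pos":[-0.1,-0.76,0],"dr":[0,4,0]},{"delta_pos":[-0.1,-0.76,0],"dr":[0,4,0]},{"delta_pos":[-0.1,-0.76,0],"dr":[0,3.5,0]},{"delta_pos":[-0.1,-0.76,0],"dr":[0,0,1.9]},{"delta_pos":[-0.1,-0.76,0],"dr":[0,0,1.9]}]'
python3 -m handwheel '[{"delta_pos":[-0.1,-0.76,0],"dr":[0,0,1.9]},{"delta_pos":[-0.1,-0.76,0],"dr":[0,0,1.9]},{"delta_pos":[-0.1,-0.76,0],"dr":[0,0,1.9]},{"delta_pos":[-0.1,-0.76,0],"dr":[0,0,1.9]},{"delta_pos":[-0.1,-0.76,0],"dr":[0,0,1.9]},{"delta_pos":[-0.1,-0.76,0],"dr":[0,0,1.9]},{"delta_pos":[-0.1,-0.76,0],"dr":[0,0,1.9]},{"delta_pos":[-0.1,-0.76,0],"dr":[0,0,1.9]},{"delta_pos":[-0.1,-0.76,0],"dr":[0,0,0]},{"delta_pos":[-0.1,-0.76,0],"dr":[0,0,0]}]'
python3 -m handwheel '[{"delta_pos":[-0.1,-0.76,0],"dr":[0,0,0]},{"delta_pos":[-0.1,-0.76,0],"dr":[0,0,0]},{"delta_pos":[-0.1,-0.76,0],"dr":[0,0,0]},{"delta_pos":[-0.1,-0.76,0],"dr":[0,0,0]},{"delta_pos":[-0.1,-0.76,0],"dr":[0,0,0]},{"delta_pos":[0,0,0],"dr":[0,0,0]},{"delta_pos":[0,0,0],"dr":[0,0,0]}]'
cat >> h.py <<'E'
def tgt(h,phi=.2515,psi=.306,C=(.472,-.2545,.0773),dx=0,dyaw0=0):
    """rows needed from present pose to hover h above face centre; tray assumed = tool axes with x fwd"""
    s=get_state();n=R.from_euler("z",psi).apply([-np.sin(phi),0,np.cos(phi)])
    Rt=R.from_euler("zy",[psi,-phi])*R.from_euler("x",np.pi)
    Rc=R.from_euler("xyz",s["ee_rot"]);d=np.array(C)+h*n-s["eef_pos"]
    Rm=Rt*Rc.inv()
    f=Rt.inv().apply(s["force"]);m=Rt.inv().apply(s["moment"])
    print("units",(d/.03).round(2),"dr",np.degrees(Rm.as_rotvec()).round(2),"h now",round(float(n@(np.array(s["eef_pos"])-C)),4),"f tool",f.round(1),"m tool",m.round(2),"n",n.round(3))
E
python3 -c "
from h import *
tgt(.115)"
```

```text
t: 13.1
eef_pos: [0.4967, 0.0927, 0.2461]
ee_rot: [3.11, -0.253, 0.044]
force: [0.3, -0.3, -3.4]
width: 0.0216
gripper_force: 49.9
t: 14.1
eef_pos: [0.4659, -0.1355, 0.2461]
ee_rot: [3.111, -0.253, 0.308]
force: [0.1, -0.1, -1.4]
width: 0.0217
gripper_force: 49.9
t: 14.8
eef_pos: [0.4511, -0.2488, 0.2458]
ee_rot: [3.111, -0.253, 0.307]
force: [0.7, -0.2, -3.2]
width: 0.0216
gripper_force: 49.9
units [-0.21 -0.48 -1.9 ] dr [-2.71 -0.08 -0.17] h now 0.1677 f tool [-0.1  0.2  3.3] m tool [ 0.1  -1.12 -0.07] n [-0.237 -0.075  0.969]
```

```bash

python3 -m handwheel '[{"delta_pos":[0,-0.1,-0.2],"dr":[-0.7,0,-0.1]},{"delta_pos":[0,-0.2,-0.5],"dr":[-0.7,0,-0.1]},{"delta_pos":[-0.1,-0.2,-0.5],"dr":[-0.7,0,0]},{"delta_pos":[-0.1,0,-0.5],"dr":[-0.6,0,0]},{"delta_pos":[0,0,-0.2],"dr":[0,0,0]},{"delta_pos":[0,0,0],"dr":[0,0,0]},{"delta_pos":[0,0,0],"dr":[0,0,0]}]'
python3 - <<'E'
from h import *
tgt(.085)
a=save("side","s4");b=save("top","t4");tgt(.085)
cv2.imwrite("pics/c4.png",np.hstack([cv2.resize(a[110:210,260:360,::-1],None,fx=4,fy=4,interpolation=2),cv2.resize(b[190:290,350:450,::-1],None,fx=4,fy=4,interpolation=2)]))
E
```

```text
t: 15.5
eef_pos: [0.4463, -0.2631, 0.1898]
ee_rot: [3.063, -0.24, 0.318]
force: [0.4, 0.4, -2.3]
width: 0.0218
gripper_force: 49.9
units [ 0.18  0.07 -1.  ] dr [ 0.04  0.02 -0.14] h now 0.1157 f tool [-0.1 -0.4  2.3] m tool [ 0.27 -1.02 -0.02] n [-0.237 -0.075  0.969]
units [ 0.18  0.08 -1.02] dr [ 0.05  0.06 -0.12] h now 0.116 f tool [-0.1 -0.8  2.7] m tool [ 0.26 -1.02  0.02] n [-0.237 -0.075  0.969]
```

View pics/c4.png

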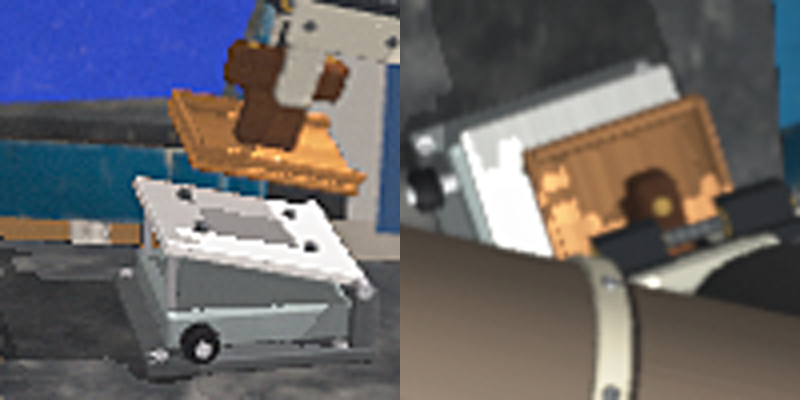

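The crop shows the tray hovering over the stand, with the tray edge in the side view running from (190,165) to (358,190). I'll compare that with the projected corners.

```bash
python3 - <<'E'
from h import *
s=get_state();Rc=R.from_euler("xyz",s["ee_rot"])*R.from_euler("x",-np.pi);p=np.array(s["eef_pos"])
def pr(l,cam,x0,y0): q=proj(cam,p+Rc.apply(l));return ((q-[x0,y0])*4+([0,0] if cam=="side" else [400,0])).round(0).tolist()
for l in [(-.06,.048,-.062),(.06,.048,-.062),(.06,.048,-.044),(.06,-.048,-.044),(-.06,-.048,-.044)]:
    print(l,pr(l,"side",260,110),pr(l,"top",350,190))
for l in [(.042,.0,.015),(-.042,0,.015)]: print("bar",pr(l,"side",260,110),pr(l,"top",350,190))
C=np.array([.472,-.2545,.0773]);F=R.from_euler("zy",[.306,-.2515])
for l in [(-.07,.06,0),(.07,.06,0),(.07,-.06,0),(-.07,-.06,0)]:
    print("face",((proj("side",C+F.apply(l))-[260,110])*4).round(),((proj("top",C+F.apply(l))-[350,190])*4+[400,0]).round())
E
```

```text
(-0.06, 0.048, -0.062) [363.0, 192.0] [589.0, 365.0]
(0.06, 0.048, -0.062) [196.0, 163.0] [520.0, 152.0]
(0.06, 0.048, -0.044) [203.0, 138.0] [527.0, 158.0]
(0.06, -0.048, -0.044) [176.0, 80.0] [708.0, 98.0]
(-0.06, -0.048, -0.044) [336.0, 109.0] [776.0, 317.0]
bar [238.0, 33.0] [657.0, 182.0]
bar [355.0, 56.0] [709.0, 343.0]
face [362. 278.] [536. 368.]
face [167. 246.] [459. 132.]
face [137. 167.] [670.  63.]
face [320. 199.] [745. 301.]
```

Tray and face both match the projection within 1–2 mm, so I descend along the face normal and feel for contact.

```bash

python3 -m handwheel '[{"delta_pos":[0.05,0.02,-0.3],"dr":[0,0,-0.1]},{"delta_pos":[0.08,0.03,-0.35],"dr":[0,0,0]},{"delta_pos":[0.08,0.02,-0.35],"dr":[0,0,0]},{"delta_pos":[0.05,0.01,-0.2],"dr":[0,0,0]},{"delta_pos":[0.02,0.01,-0.1],"dr":[0,0,0]},{"delta_pos":[0,0,0],"dr":[0,0,0]},{"delta_pos":[0,0,0],"dr":[0,0,0]}]'
python3 -c "
from h import *
tgt(.07)"
python3 -m handwheel '[{"delta_pos":[0.01,0,-0.05],"dr":[0,0,0]},{"delta_pos":[0.01,0,-0.05],"dr":[0,0,0]},{"delta_pos":[0,0,0],"dr":[0,0,0]}]'
python3 -c "
from h import *
tgt(.07)"
python3 -m handwheel '[{"delta_pos":[0.01,0,-0.05],"dr":[0,0,0]},{"delta_pos":[0.01,0,-0.05],"dr":[0,0,0]},{"delta_pos":[0,0,0],"dr":[0,0,0]}]'
python3 -c "
from h import *
tgt(.07)"
```

```text
t: 16.3
eef_pos: [0.4542, -0.2607, 0.1502]
ee_rot: [3.064, -0.239, 0.315]
force: [0.5, -0.2, -3.4]
width: 0.0217
gripper_force: 49.9
units [ 0.04  0.03 -0.17] dr [ 0.03 -0.02  0.  ] h now 0.0753 f tool [-0.4  0.1  3.5] m tool [ 0.25 -1.05 -0.02] n [-0.237 -0.075  0.969]
t: 16.6
eef_pos: [0.4551, -0.2607, 0.1475]
ee_rot: [3.063, -0.24, 0.315]
force: [0.7, 0.8, -0.7]
width: 0.0217
gripper_force: 49.9
units [ 0.01  0.03 -0.08] dr [0.04 0.04 0.01] h now 0.0725 f tool [ 0.7 -0.6  0.8] m tool [ 0.44 -0.65  0.03] n [-0.237 -0.075  0.969]
t: 16.9
eef_pos: [0.4558, -0.2606, 0.1444]
ee_rot: [3.064, -0.24, 0.315]
force: [0.1, 1.5, 3.2]
width: 0.0215
gripper_force: 49.9
units [-0.01  0.03  0.02] dr [0.04 0.03 0.  ] h now 0.0693 f tool [ 1.4 -1.2 -3.1] m tool [ 1.03 -0.28  0.07] n [-0.237 -0.075  0.969]
```

```bash

for i in 1; do
python3 -m handwheel '[{"delta_pos":[0.01,0,-0.04],"dr":[0,0,0]},{"delta_pos":[0,0,0],"dr":[0,0,0]}]' >/dev/null
python3 -c "
from h import *
tgt(.067)"
python3 -m handwheel '[{"delta_pos":[0.01,0,-0.03],"dr":[0,0,0]},{"delta_pos":[0,0,0],"dr":[0,0,0]}]' >/dev/null
python3 -c "
from h import *
tgt(.067)"
python3 -m handwheel '[{"delta_pos":[0.01,0,-0.03],"dr":[0,0,0]},{"delta_pos":[0,0,0],"dr":[0,0,0]}]' >/dev/null
python3 -c "
from h import *
tgt(.067)"
done
```

```text
units [ 0.01  0.04 -0.06] dr [ 0.05  0.03 -0.01] h now 0.0688 f tool [ -0.4  -2.8 -10.6] m tool [ 1.96 -0.69  0.04] n [-0.237 -0.075  0.969]
units [ 0.01  0.05 -0.05] dr [ 0.08  0.03 -0.02] h now 0.0685 f tool [ -2.6  -4.1 -18.9] m tool [ 2.4  -1.46 -0.02] n [-0.237 -0.075  0.969]
units [-0.    0.06 -0.03] dr [ 0.12  0.04 -0.03] h now 0.0681 f tool [ -3.9  -1.8 -24.6] m tool [ 2.35 -2.19 -0.06] n [-0.237 -0.075  0.969]
```

Contact became stiff at h≈0.0687 with a roll moment, so the +y edge is bearing first. I'll ease off and roll about the tray's x.

```bash

cat >> h.py <<'E'
def cop(F0=(-.2,0,3.0),M0=(.26,-1.04,0)):
    s=get_state();Rc=R.from_euler("xyz",s["ee_rot"]);F=Rc.inv().apply(s["force"])-F0;M=Rc.inv().apply(s["moment"])-M0
    print("t",round(s["t"],2),"dF",F.round(1),"dM",M.round(2),"tray-frame CoP for rz=.3:",np.round([(M[1]-.3*F[0])/-F[2],-(M[0]+.3*F[1])/F[2]*-1],3))
E
python3 -c "
from h import *
cop()"
python3 -m handwheel '[{"delta_pos":[-0.02,0,0.07],"dr":[0,0,0]},{"delta_pos":[0,0,0],"dr":[0.9,0.3,0.25]},{"delta_pos":[0,0,0],"dr":[0,0,0]}]' >/dev/null
python3 -c "
from h import *
tgt(.067);cop()"
python3 -m handwheel '[{"delta_pos":[0.01,0,-0.03],"dr":[0,0,0]},{"delta_pos":[0,0,0],"dr":[0,0,0]}]' >/dev/null
python3 -c "
from h import *
tgt(.067);cop()"
python3 -m handwheel '[{"delta_pos":[0.01,0,-0.03],"dr":[0,0,0]},{"delta_pos":[0,0,0],"dr":[0,0,0]}]' >/dev/null
python3 -c "
from h import *
tgt(.067);cop()"
```

```text
t 17.5 dF [ -3.7  -1.7 -27.6] dM [ 2.09 -1.15 -0.06] tray-frame CoP for rz=.3: [-0.001 -0.057]
units [ 0.01  0.05 -0.05] dr [-0.86 -0.29 -0.24] h now 0.0686 f tool [ 0.9 -0.9 -2.4] m tool [ 0.75 -0.38 -0.13] n [-0.237 -0.075  0.969]
t 17.8 dF [ 1.1 -0.9 -5.4] dM [ 0.49  0.66 -0.12] tray-frame CoP for rz=.3: [ 0.06  -0.039]
units [ 0.    0.05 -0.02] dr [-0.81 -0.3  -0.24] h now 0.0678 f tool [-2.3 -0.8 -9.1] m tool [ 0.73 -1.1  -0.04] n [-0.237 -0.075  0.969]
t 18.0 dF [ -2.1  -1.  -12.1] dM [ 0.47 -0.06 -0.03] tray-frame CoP for rz=.3: [ 0.048 -0.015]
units [ 0.    0.06 -0.02] dr [-0.79 -0.29 -0.25] h now 0.0676 f tool [ -3.5  -2.3 -19. ] m tool [ 1.49 -1.82 -0.07] n [-0.237 -0.075  0.969]
t 18.2 dF [ -3.3  -2.6 -21.9] dM [ 1.23 -0.78 -0.04] tray-frame CoP for rz=.3: [ 0.01  -0.021]
```

```bash

python3 -m handwheel '[{"delta_pos":[-0.02,0,0.06],"dr":[0,0,0]},{"delta_pos":[0,0,0],"dr":[0.9,0.3,0.25]},{"delta_pos":[0.01,0,-0.03],"dr":[0,0,0]},{"delta_pos":[0,0,0],"dr":[0,0,0]}]' >/dev/null
python3 -c "
from h import *
tgt(.067);cop()"
python3 -m handwheel '[{"delta_pos":[0.01,0,-0.03],"dr":[0,0,0]},{"delta_pos":[0,0,0],"dr":[0,0,0]}]' >/dev/null
python3 -c "
from h import *
tgt(.067);cop()"
python3 -m handwheel '[{"delta_pos":[0,0,-0.015],"dr":[0,0,0]},{"delta_pos":[0,0,0],"dr":[0,0,0]}]' >/dev/null
python3 -c "
from h import *
tgt(.067);cop()"
```

```text
units [ 0.    0.04 -0.01] dr [-1.73 -0.6  -0.47] h now 0.0673 f tool [ 0.7  0.1 -5.5] m tool [ 0.42 -0.59 -0.11] n [-0.237 -0.075  0.969]
t 18.6 dF [ 0.9 -0.1 -8.5] dM [ 0.16  0.45 -0.09] tray-frame CoP for rz=.3: [ 0.022 -0.015]
units [0.   0.05 0.  ] dr [-1.71 -0.6  -0.49] h now 0.067 f tool [ -2.6   0.9 -12.5] m tool [ 0.9  -1.34 -0.09] n [-0.237 -0.075  0.969]
t 18.8 dF [ -2.4   0.5 -15.6] dM [ 0.64 -0.3  -0.05] tray-frame CoP for rz=.3: [ 0.027 -0.051]
units [0.   0.05 0.01] dr [-1.7  -0.59 -0.49] h now 0.0669 f tool [ -2.6  -0.8 -16.1] m tool [ 1.27 -1.5  -0.08] n [-0.237 -0.075  0.969]
t 19.0 dF [ -2.4  -1.3 -19. ] dM [ 1.01 -0.47 -0.03] tray-frame CoP for rz=.3: [ 0.014 -0.033]
```

```bash

python3 - <<'E'
from h import *
a=save("side","s5");cv2.imwrite("pics/c5.png",cv2.resize(a[125:200,275:365,::-1],None,fx=8,fy=8,interpolation=2))
s=get_state();Rc=R.from_euler("xyz",s["ee_rot"])*R.from_euler("x",-np.pi);p=np.array(s["eef_pos"])
for l in [(-.06,.048,-.064),(.06,.048,-.064),(.06,-.048,-.046),(-.06,-.048,-.064)]:
    print(((proj("side",p+Rc.apply(l))-[275,125])*8).round())
C=np.array([.472,-.2545,.0773]);F=R.from_euler("zy",[.306,-.2515])
for l in [(-.07,.06,0),(.07,.06,0),(.07,-.06,0),(-.07,-.06,0)]:
    print("face",((proj("side",C+F.apply(l))-[275,125])*8).round())
E
```

```text
[572. 398.]
[240. 344.]
[201. 181.]
[503. 280.]
face [604. 436.]
face [213. 373.]
face [154. 215.]
face [519. 277.]
```

View pics/c5.png

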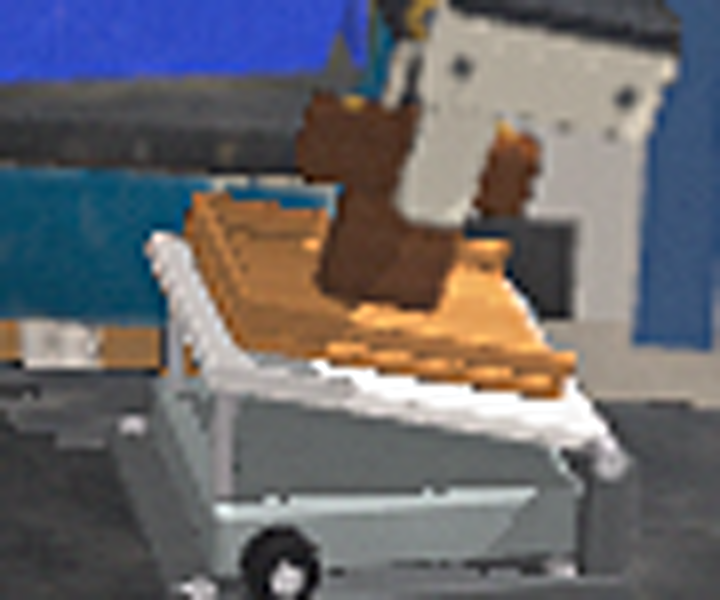

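The side crop shows the strip of face below the tray widening towards the hinge end: about 10 px at (240,360) against about 40 px at (570,400). The real slope is therefore steeper than my setting, so I tilt about 3° more and press again.

```bash

python3 -m handwheel '[{"delta_pos":[-0.02,0,0.07],"dr":[0,0,0]},{"delta_pos":[-0.06,-0.02,-0.02],"dr":[0.45,-1.43,0]},{"delta_pos":[-0.06,-0.02,-0.02],"dr":[0.45,-1.43,0]},{"delta_pos":[0,0,0],"dr":[0,0,0]}]' >/dev/null
python3 -c "
from h import *
tgt(.067);cop()"
python3 -m handwheel '[{"delta_pos":[0.01,0,-0.04],"dr":[0,0,0]},{"delta_pos":[0,0,0],"dr":[0,0,0]}]' >/dev/null
python3 -c "
from h import *
tgt(.067);cop()"
python3 -m handwheel '[{"delta_pos":[0.01,0,-0.04],"dr":[0,0,0]},{"delta_pos":[0,0,0],"dr":[0,0,0]}]' >/dev/null
python3 -c "
from h import *
tgt(.067);cop()"
```

```text
units [ 0.11  0.09 -0.03] dr [-2.59  2.45 -0.51] h now 0.0689 f tool [ 3.1 -1.  -9.1] m tool [ 1.18 -0.12  0.04] n [-0.237 -0.075  0.969]
t 19.45 dF [  3.8  -1.3 -11.9] dM [0.92 0.92 0.11] tray-frame CoP for rz=.3: [-0.018 -0.044]
units [ 0.08  0.09 -0.01] dr [-2.55  2.44 -0.55] h now 0.068 f tool [  2.5  -1.9 -17.1] m tool [ 1.44 -0.34  0.05] n [-0.237 -0.075  0.969]
t 19.65 dF [  3.6  -2.4 -19.9] dM [1.18 0.7  0.14] tray-frame CoP for rz=.3: [-0.019 -0.022]
units [0.05 0.1  0.01] dr [-2.53  2.51 -0.57] h now 0.0672 f tool [  3.2  -1.9 -18.9] m tool [1.77 0.05 0.05] n [-0.237 -0.075  0.969]
t 19.85 dF [  4.5  -2.4 -21.6] dM [1.51 1.09 0.14] tray-frame CoP for rz=.3: [-0.012 -0.036]
```

```bash

python3 -m handwheel '[{"delta_pos":[-0.02,0,0.05],"dr":[0,0,0]},{"delta_pos":[0,0,0],"dr":[0.9,0.3,0.25]},{"delta_pos":[0,0,0],"dr":[0.45,0.15,0.13]},{"delta_pos":[0,0,0],"dr":[0,0,0]}]' >/dev/null
python3 -c "
from h import *
tgt(.067);cop()"
python3 -m handwheel '[{"delta_pos":[0.01,0,-0.03],"dr":[0,0,0]},{"delta_pos":[0,0,0],"dr":[0,0,0]}]' >/dev/null
python3 -c "
from h import *
tgt(.067);cop()"
python3 -m handwheel '[{"delta_pos":[0.01,0,-0.03],"dr":[0,0,0]},{"delta_pos":[0,0,0],"dr":[0,0,0]}]' >/dev/null
python3 -c "
from h import *
tgt(.067);cop()"
python3 - <<'E'
from h import *
a=save("side","s6");b=save("top","t6");cv2.imwrite("pics/c6.png",np.vstack([cv2.resize(a[150:190,290:360,::-1],None,fx=10,fy=8,interpolation=2)]))
E
```

```text
units [0.11 0.1  0.03] dr [-3.96  1.88 -0.85] h now 0.0672 f tool [ 3.1  1.9 -3.3] m tool [-0.73  0.22 -0.01] n [-0.237 -0.075  0.969]
t 20.25 dF [ 3.4  1.7 -6.2] dM [-0.99  1.26 -0.06] tray-frame CoP for rz=.3: [0.038 0.078]
units [0.09 0.1  0.04] dr [-3.93  1.91 -0.89] h now 0.0668 f tool [  2.9   1.8 -10.6] m tool [-0.25 -0.15 -0.05] n [-0.237 -0.075  0.969]
t 20.45 dF [  3.6   1.2 -13.5] dM [-0.51  0.89 -0.05] tray-frame CoP for rz=.3: [-0.015  0.012]
units [0.08 0.1  0.05] dr [-3.91  1.93 -0.92] h now 0.0664 f tool [  1.7   2.  -16.2] m tool [ 0.53 -0.26 -0.12] n [-0.237 -0.075  0.969]
t 20.65 dF [  2.8   1.1 -19.2] dM [ 0.28  0.77 -0.08] tray-frame CoP for rz=.3: [-0.003 -0.031]
```

View pics/c6.png

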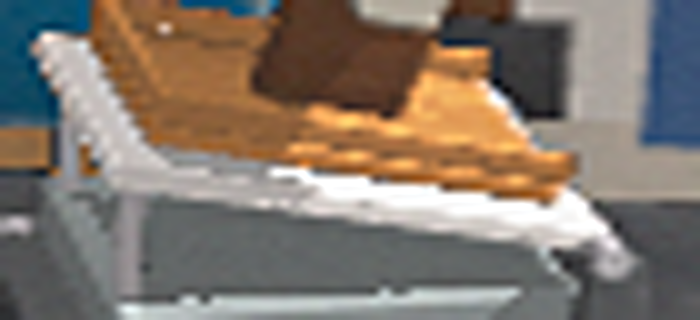

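The crop now shows the tray edge running parallel to the face edge, with a gap of about 45 px at both ends. I'll press a little more and average the readings.

```bash

cat >> h.py <<'E'
def avg():
    L=[]
    for _ in range(6):
        grab_frame("top");s=get_state();Rc=R.from_euler("xyz",s["ee_rot"])
        L.append(np.r_[Rc.inv().apply(s["force"]),Rc.inv().apply(s["moment"])])
    a=np.mean(L,0);F=a[:3]-[-.2,0,3];M=a[3:]-[.26,-1.04,0]
    print("dF",F.round(1),"dM",M.round(2),"sd",np.std(L,0).round(1),"rx",[round((M[1]-z*F[0])/-F[2],3) for z in(.2,.3)],"ry",[round((M[0]+z*F[1])/F[2],3) for z in(.2,.3)])
E
python3 -c "
from h import *
avg()"
python3 -m handwheel '[{"delta_pos":[0.01,0,-0.03],"dr":[0,0,0]},{"delta_pos":[0,0,0],"dr":[0,0,0]}]' >/dev/null
python3 -c "
from h import *
avg();tgt(.067)"
python3 -m handwheel '[{"delta_pos":[0,0,0],"dr":[0.45,0.15,0.13]},{"delta_pos":[0,0,0],"dr":[0,0,0]}]' >/dev/null
python3 -c "
from h import *
avg();tgt(.067)"
python3 -m handwheel '[{"delta_pos":[0,0,0],"dr":[0.23,-0.72,0]},{"delta_pos":[0,0,0],"dr":[0,0,0]}]' >/dev/null
python3 -c "
from h import *
avg();tgt(.067)"
```

```text
dF [  3.2   0.3 -18.7] dM [ 0.17  0.79 -0.03] sd [0.3 0.5 0.4 0.  0.  0. ] rx [np.float64(0.009), np.float64(-0.008)] ry [np.float64(-0.012), np.float64(-0.014)]
dF [  4.1  -0.9 -22.2] dM [0.85 1.   0.02] sd [0.4 0.3 0.2 0.  0.  0. ] rx [np.float64(0.008), np.float64(-0.011)] ry [np.float64(-0.031), np.float64(-0.026)]
units [0.06 0.1  0.06] dr [-3.9   1.98 -0.92] h now 0.0659 f tool [  3.1   0.2 -19.3] m tool [ 1.08 -0.   -0.05] n [-0.237 -0.075  0.969]
dF [  3.9   0.6 -20.7] dM [0.04 0.81 0.07] sd [0.6 0.5 0.7 0.  0.  0. ] rx [np.float64(0.001), np.float64(-0.018)] ry [np.float64(-0.007), np.float64(-0.01)]
units [0.06 0.1  0.06] dr [-4.33  1.83 -1.03] h now 0.0658 f tool [  2.7   1.8 -17.2] m tool [ 0.25 -0.18  0.05] n [-0.237 -0.075  0.969]
dF [  3.9  -0.  -20.9] dM [0.24 0.86 0.08] sd [0.6 0.5 0.7 0.  0.  0. ] rx [np.float64(0.004), np.float64(-0.015)] ry [np.float64(-0.011), np.float64(-0.011)]
units [0.06 0.1  0.06] dr [-4.56  2.55 -1.05] h now 0.0658 f tool [  3.4   0.7 -19.3] m tool [ 0.54 -0.24  0.04] n [-0.237 -0.075  0.969]
```

```bash

cat >> h.py <<'E'
def avg2():
    L=[]
    for _ in range(6):
        grab_frame("top");s=get_state();Rc=R.from_euler("xyz",s["ee_rot"]);d=Rc.inv().apply([0,0,-1])
        L.append(np.r_[Rc.inv().apply(s["force"])-3*d,Rc.inv().apply(s["moment"])-[.26-4.2*d[1],4.2*d[0],0]])
    a=np.mean(L,0);F=a[:3];M=a[3:]
    print("dF",F.round(1),"dM",M.round(2),"d",d.round(3),"rx",[round(float((M[1]-z*F[0])/-F[2]),3) for z in(.2,.3)],"ry",[round(float((M[0]+z*F[1])/F[2]),3) for z in(.2,.3)])
E
python3 -c "
from h import *
avg2()"
python3 -m handwheel '[{"delta_pos":[0,0,0],"dr":[0.45,0.15,0.13]},{"delta_pos":[0,0,0],"dr":[0,0,0]}]' >/dev/null
python3 -c "
from h import *
avg2();tgt(.067)"
python3 -m handwheel '[{"delta_pos":[0.005,0,-0.02],"dr":[0.45,0.15,0.13]},{"delta_pos":[0,0,0],"dr":[0,0,0]}]' >/dev/null
python3 - <<'E'
from h import *
avg2();tgt(.067)
a=save("side","s7");b=save("top","t7")
cv2.imwrite("pics/c7.png",np.hstack([cv2.resize(a[140:190,290:360,::-1],(560,400),interpolation=2),cv2.resize(b[195:245,375:445,::-1],None,fx=3.4,fy=8,interpolation=2)]))
E
```

```text
dF [  4.4  -0.1 -20.6] dM [0.14 1.05 0.08] d [-0.302 -0.012  0.953] rx [0.008, -0.013] ry [-0.006, -0.006]
dF [  4.7   0.1 -19.8] dM [-0.53  0.9   0.02] d [-0.302 -0.005  0.953] rx [-0.002, -0.026] ry [0.026, 0.025]
units [0.06 0.11 0.06] dr [-5.    2.41 -1.16] h now 0.0658 f tool [  2.7   1.5 -17.5] m tool [-0.29 -0.4  -0.01] n [-0.237 -0.075  0.969]
dF [  4.9  -1.1 -21.9] dM [-0.33  1.14  0.09] d [-0.302  0.003  0.953] rx [0.008, -0.014] ry [0.025, 0.03]
units [0.04 0.11 0.07] dr [-5.43  2.3  -1.28] h now 0.0655 f tool [  2.2   0.8 -18.6] m tool [-0.17 -0.12  0.08] n [-0.237 -0.075  0.969]
```

View pics/c7.png

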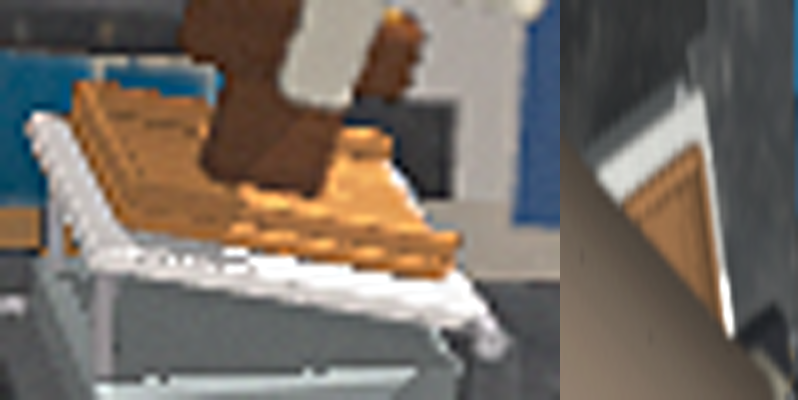

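That exposed a bug: my target orientation used extrinsic "zy" instead of "ZY". It explains the false roll, which feeling has now removed (tool y is horizontal). The crop shows the tray edge from (125,228) to (445,275), parallel to the face edge. I'll fix the helper, check yaw and relieve the shear.

```bash

sed -i 's/from_euler("zy"/from_euler("ZY"/; s/\[\.26-4\.2\*d\[1\]/[-.05-4.2*d[1]/' h.py
python3 -c "
from h import *
tgt(.066,phi=.28);avg2()"
python3 -m handwheel '[{"delta_pos":[0.03,0.01,0.005],"dr":[0,0,0]},{"delta_pos":[0,0,0],"dr":[0,0,0]}]' >/dev/null
python3 -c "
from h import *
avg2()"
python3 -m handwheel '[{"delta_pos":[0.03,0.01,-0.01],"dr":[0,0,0]},{"delta_pos":[0,0,0],"dr":[0,0,0]}]' >/dev/null
python3 -c "
from h import *
tgt(.066,phi=.28);avg2()"
```

```text
units [-0.01  0.1   0.02] dr [-0.65  1.43 -0.63] h now 0.0656 f tool [  3.3  -1.  -19. ] m tool [-0.14 -0.14  0.12] n [-0.264 -0.083  0.961]
dF [  4.9  -0.7 -21.5] dM [-0.07  1.12  0.09] d [-0.302  0.003  0.953] rx [0.007, -0.016] ry [0.009, 0.013]
dF [  3.   -0.1 -21.9] dM [-0.54  0.33  0.09] d [-0.301  0.003  0.953] rx [-0.013, -0.027] ry [0.026, 0.027]
units [-0.02  0.08  0.03] dr [-0.65  1.31 -0.64] h now 0.0651 f tool [ -1.9  -0.7 -25. ] m tool [-0.37 -1.87  0.1 ] n [-0.264 -0.083  0.961]
dF [ -0.   -1.3 -26.7] dM [-0.3  -0.6   0.09] d [-0.301  0.004  0.954] rx [-0.022, -0.022] ry [0.021, 0.026]
```

```bash

python3 -m handwheel '[{"delta_pos":[0,0,0],"dr":[-0.57,0.55,-0.1]},{"delta_pos":[0,0,0],"dr":[0,0,0]}]' >/dev/null
python3 -c "
from h import *
avg2()"
python3 -m handwheel '[{"delta_pos":[0,0,0],"dr":[-0.2,0.67,0]},{"delta_pos":[0,0,0],"dr":[0,0,0]}]' >/dev/null
python3 -c "
from h import *
tgt(.066,phi=.28);avg2()"
```

```text
dF [ -1.7   0.1 -27.1] dM [ 0.09 -0.13  0.09] d [-0.289 -0.002  0.957] rx [0.008, 0.014] ry [-0.004, -0.005]
units [-0.02  0.08  0.04] dr [ 0.1   0.09 -0.51] h now 0.065 f tool [ -3.6   1.  -24. ] m tool [-0.26 -1.46  0.12] n [-0.264 -0.083  0.961]
dF [ -2.   -0.1 -26.4] dM [-0.09 -0.11  0.06] d [-0.278 -0.002  0.961] rx [0.011, 0.019] ry [0.004, 0.005]
```

```bash

python3 -m handwheel '[{"delta_pos":[0.01,0,-0.02],"dr":[0.15,-0.48,0]},{"delta_pos":[0,0,0],"dr":[0,0,0]},{"delta_pos":[0,0,0],"dr":[0,0,0]},{"delta_pos":[0,0,0],"dr":[0,0,0]},{"delta_pos":[0,0,0],"dr":[0,0,0]}]'
python3 - <<'E'
from h import *
tgt(.066,phi=.28);avg2()
# edge slopes in the side picture: tray near bottom edge vs face outline
a=grab_frame("side").astype(int);top=[];bot=[]
for c in range(308,344,4):
    col=a[150:200,c];wood=(col[:,0]-col[:,2]>40);r=np.where(wood)[0]
    if len(r):
        w=r.max();top.append((c,w+150))
        g=col[w+1:w+20].sum(1);k=np.argmin(np.diff(g));bot.append((c,w+151+k))
print(top,bot,np.polyfit(*np.array(top).T,1)[0],np.polyfit(*np.array(bot).T,1)[0])
grab_frame("side");print([(np.round(d["location"],0).tolist(),round(d["conf"],2)) for d in find_in("side","shim_a_mid")])
E
```

```text
t: 26.75
eef_pos: [0.4553, -0.2625, 0.1396]
ee_rot: [3.139, -0.29, 0.316]
force: [-11.5, 0.4, 29.9]
width: 0.0217
gripper_force: 50.0
units [-0.02  0.08  0.04] dr [-0.05  0.57 -0.54] h now 0.0649 f tool [ -2.2  -3.8 -31.7] m tool [ 0.77 -2.05  0.15] n [-0.264 -0.083  0.961]
dF [ -1.6  -2.6 -34.1] dM [ 0.87 -0.85  0.14] d [-0.286 -0.002  0.958] rx [-0.016, -0.011] ry [-0.01, -0.003]
[(308, np.int64(168)), (312, np.int64(169)), (316, np.int64(170)), (320, np.int64(170)), (324, np.int64(171)), (328, np.int64(172)), (332, np.int64(172)), (336, np.int64(173)), (340, np.int64(174))] [(308, np.int64(174)), (312, np.int64(174)), (316, np.int64(175)), (320, np.int64(171)), (324, np.int64(176)), (328, np.int64(177)), (332, np.int64(178)), (336, np.int64(178)), (340, np.int64(179))] 0.17499999999999932 0.1833333333333319
[([307.0, 302.0], 0.59), ([320.0, 160.0], 0.23)]
```

The tray and face edges are parallel in the picture. The press is 34 N, centred within about 15 mm, and the shims are in the tub, so I'm handing in.

```bash
python3 -c "
from station import *
print(job_done())"
```

```text
the job is handed in; nothing more can be done
None
```

The job is handed in: both shims are in the tub, and the tray is still gripped and pressed on the stand's face with about 34 N. I judged it flush, with all four pins in, from the contact forces and the side picture (the pins themselves are hidden under the tray); the hand-in returned no verdict.

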